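# Close and gauge a coffee tin

### The job

Press the coffee tin's lid fully home, and slide the tin along the counter until it rests against both black stops of the height gauge. Then push the gauge's wooden cap down until its foot presses on the lid and the pointer stands in the green band, without ever driving the sprung foot to the end of its travel, and leave it like that. Do not lift or tip the tin, and leave everything else on the counter where it stands.

Things in the scene. Friction and masses are not known exactly. Their poses are not given: they have to be found in the camera images.
- tin: Round green coffee tin with a brass band, diameter 90 mm, body 70 mm high, about 0.4 kg, loose on the counter. Too wide to grasp; it is pushed. Origin: centre of its underside, z up. (A fixed acrylic cup dispenser, 292 mm high, stands well to the right of it, beyond y = -0.47.)
- lid (a joint): How far the tin's steel clip-on lid stands proud, in m: 0 fully home, starts at 0.005 to 0.008, at most 0.009. The lid (diameter 92 mm, its side 15 mm high, flat top) stays where it is put and needs about 9 N straight down to move; home is a hard stop.
- lid_top (a point): Centre of the lid's flat top: 73 mm above the counter when the lid is home, higher by the lid's joint value before. z up.
- gauge: Height gauge fixed to the counter. Origin on the counter; own +y points to its column (30 mm square, centred at y 105, 210 mm high, on a base plate 100 mm wide, 12 high, y 50 to 150); the tin comes in from the open -y side. A blue arm at height 186 to 210 mm reaches from the column to a round guide (radius 18) over x 0, y 20. Its stops are told under tin_spot.
- tin_spot (a point): The point on the counter where the tin's centre is when it rests against both stops; the gauge's origin and axes. The two black rubber stops, 40 mm high and 22 mm wide, form a V open to -y: their flat faces lie 45 mm from this point at 40 degrees either side of the gauge's +y.
- quill (a joint): Travel of the gauge's spindle, m, 0 at the top, growing downwards to 0.066; starts at 0 to 0.018. It stays where it is left: about 5 N moves it down (8 N with the foot pressing on something), 10 N up. It slides through the arm, with a wooden cap on top and below the arm a square holder (28 mm) with the sprung foot.
- cap_top (a point): Centre of the top face of the wooden cap (disc of diameter 40 mm, 18 mm thick, on a 16 mm rod), 20 mm from the tin spot towards the column; 294 mm above the counter at quill 0, lower by the quill's travel. The cap is the thing to press, from above; nothing stands beside or above it.
- foot (a joint): How far the sprung foot is pushed up into its holder, m: 0 free, 0.014 the end of its travel; the spring takes 1.2 N to start and 0.3 N per mm more. A black pointer moves with the foot over a scale on the holder's two sides (facing the gauge's +x and -x): white below 0.004, green from 0.004 to 0.010, red above.
- foot_face (a point): Centre of the foot's lower face (disc of diameter 24 mm), on the same vertical axis as the cap; 122 mm above the counter at quill 0 and foot 0, minus the quill value plus the foot value otherwise.
- grinder: Steel coffee grinder, diameter 100 mm, 242 mm high over the wooden knob of its crank, which reaches 97 mm along its own +x. Loose, origin under its centre; leave alone.
- jebena: Clay coffee pot, diameter 144 mm, 222 mm high, handle to its -x, spout to its +x. Loose, origin under its centre; leave alone.
- cup_a: Small amber glass cup, rim diameter 60 mm, 55 mm high. Loose, origin under its centre; leave alone.
- cup_b: Small clear glass cup, rim diameter 60 mm, 55 mm high. Loose, origin under its centre; leave alone.
- sugar: Small blue ceramic sugar bowl, rim diameter 90 mm, 45 mm high. Loose, origin under its centre; leave alone.
- spoon: Spoon lying on the counter near the robot, along its own x. Loose; leave alone.
Things that resemble listed ones, but are neither listed nor needed, are in the scene too. Several things look just like the tin: the one meant starts farthest to the robot's right.

How it is judged:
On the way:
1. the lid is home and the tin rests against both stops while the foot still hangs clear above it (horizontal distance between tin and tin_spot below 0.007 m and value of joint lid below 0.002 m and contact force between foot and tin below 0.1 N), for 0.2 s.
At the end, for the whole second after the job is handed in: The lid is home (less than 2 mm proud), the tin stands upright and at rest against both stops (centre within 7 mm of the tin spot), and the gauge's foot presses on the lid and is pushed in by 4 to 10 mm (pointer in the green), the spindle at rest (horizontal distance between tin and tin_spot below 0.007 m and value of joint lid below 0.002 m and value of joint foot between 0.004 and 0.01 m and contact force between foot and tin above 0.8 N and angle between tin's own z axis and vertical below 0.05 rad and linear speed of tin below 0.01 m/s and velocity of joint quill between -0.003 and 0.003 m/s); the robot touches nothing.
It fails at once if the sprung foot is driven to the end of its travel (over 13 mm) (value of joint foot above 0.013 m).
It fails at once if the tin is lifted (over 15 mm) or tipped (over 0.3 rad) (height (world z) of tin above 0.015 m or angle between tin's own z axis and vertical above 0.3 rad).
It fails at once if another loose thing is moved by more than 20 mm (distance of any of grinder, jebena, cup_a, cup_b, sugar, spoon from where it was at the start of the episode above 0.02 m).
It also fails if it takes over 72 s, if anything falls off the work surface, if the arm or the gripper's body presses on something with over 40 N, if the wrist force passes 120 N, or if a joint passes its speed limit or range.

### The arm

A 7-joint arm with a two-finger parallel gripper is mounted at the origin on the work surface. World frame = base frame: x ahead of the robot, y to its left, z up, the work surface at z = 0. Lengths are in m, angles in rad, forces in N, time in s.
With the tool pointing down it reaches from about 0.4 to 0.85 m from the base axis. Payload 4.5 kg.
Tool frame: the origin (TCP) lies at the very end of the fingers, on their centre line; the grasp point (between the pads) lies 19 mm behind it; z points along the fingers, y is the line along which they close (so a half turn about z gives the same grasp; the last joint's range is limited). The gripper opens to 88 mm and grips with 3 to 60 N. Pads are 18 mm wide; open, the fingers measure 123 mm over their backs; the gripper's body (75 mm by 187 mm) begins 45 mm behind the grasp point.
Start: joints at [-1.28, 0.689, -0.195, 1.565, 0.157, 0.902, -0.215], TCP at [0.159, 0.605, 0.239] pointing down, gripper open.
Joint ranges: [-3.01, 3.01], [-0.46, 2.08], [-1.47, 1.51], [0.13, 2.56], [-1, 4.14], [0.04, 2.09], [-2.66, 2.66]. Speed limits (rad/s): [2.57, 2.57, 3.14, 3.14, 3.14, 3.14, 3.14].

### API

Orientations are given as a 3x3 rotation matrix whose columns are the frame's x, y, z axes.
In Python, from workcell import env gives the robot as it stands.
- The arm moves only by the tool carry_out, never from a script. Its argument "plan" is a list of rows, each an object with "linear": the shift along the tool's x, y, z in m, a list of three; "twist": the turn, a rotation vector about the tool's x, y, z in rad, a list of three; "hand": the closure, from 0 (fully open) to 1 (shut). In form: [{"linear": [tx, ty, tz], "twist": [rx, ry, rz], "hand": hand}, ...]. A call has 1 to 5 rows; each row shifts and turns the commanded pose from where the row before left it, along the tool's axes as they then stand; what a row does not reach is not made up. A row lasts 1/12 s, in which the tool goes at most 41.7 mm and 7.16 degrees, less where a joint would pass 70% of its speed; a pose out of reach is approached as far as the arm can. A call is refused whole if a number of a shift passes 0.0417 or a number of a turn 0.125, either way. A call with a gripper value outside its range is refused whole. The fingers move at their own pace and stop on an object; "force" is the grip in N (left out, the last holds). Time passes only in rows, so rows that do not move let the fingers close. It gives the time, the measured TCP pose, the force, the opening and the grip force at its end, in the units of the state.
- env.get_obs(): the state, without advancing time (a new reading comes with each control period).
- env.capture(name): name is "scene" or "top" or "wrist"; returns the picture (420x560x3 uint8, red, green, blue); there is no depth.
- env.calibration(name): a dict with "camera_matrix" (3x3 intrinsics, pixels), "rvec" (rotation vector, rad) and "tvec" (3), from world to camera coordinates, as OpenCV has them. Camera axes: x right, y down, z forward; pixel columns grow to the right and rows downward; lengths in m; the calibration is good to about 2 mm. A picture is of the moment at which its call begins: read the wrist's pose just before it. calibration takes no time and is no camera call; for the wrist camera it gives the pose at the moment of the call.
- env.hand_in(): hands the job in; it is judged then, once.
Trained networks look in the newest picture that a camera, given by its name, has taken for a name from the list of things; names that differ only in an ending like _2 or _b are one class to them, and where a whole thing is asked for, a point or a joint stands for the part that bears it (a point fixed in the world has none). Each returns a list of dicts, best first, with "confidence" (0 to 1); they miss things now and then, are a little off and sometimes report something else, mostly with a low value. They report only what shows in the picture. A call takes as long as a camera call. They do not tell look-alikes from the thing itself.
- env.masks_of(camera, label): "mask" (420x560 bool, what is visible of it).
- env.mark_of(camera, label): "xyz" ([x, y, z] in m, in world coordinates, good to about 4 mm: a listed point, or the origin of a listed thing).
The state is a dict: "time": time; "q": joint angles; "qd": joint speeds; "tau": joint torques, N m; "tcp_pos": TCP position; "orientation": TCP orientation; "force": force on the tool from outside, world axes, zero at the start; "wrist_torque": the same for the moment, N m; "opening": finger opening in m; "gripper_force": force on a finger pad.
Only numpy, scipy, OpenCV 4.12 (cv2) and the standard library are available. Lean on these libraries where they do the work, as an engineer would, in place of code of your own. Each camera call takes 0.05 s, during which the arm holds its last target. There are 200 camera calls.

## Working session

There is one attempt and no reset: what is moved stays moved. The work goes in short steps, Python scripts to look and compute and a tool call to move; the robot and the scene stay as the last step left them, time stands still between calls to the robot, and variables do not carry over. Pictures are saved under pics/ and viewed, at most 10 in all, crops included, and the job is handed in when it is done.

Besides the shell and the picture viewer there is one more tool, called after "Request:" as a command line: name --argument value ..., lists and objects as JSON in quotes. carry_out: Moves the arm, as the interface text tells. Its arguments: {"type":"object","properties":{"plan":{"type":"array"},"force":{"type":"number"}},"required":["plan"]}

```bash
mkdir -p pics
cat > h.py <<'E'
from workcell import env
import numpy as np, cv2
def cap(n,f):
    im=env.capture(n); cv2.imwrite('pics/'+f,im[:,:,::-1]); return im
def proj(n,p):
    c=env.calibration(n); return cv2.projectPoints(np.float64(p).reshape(-1,3),np.float64(c['rvec']),np.float64(c['tvec']),np.float64(c['camera_matrix']),None)[0].reshape(-1,2)
def ray(n,u,v,z):
    c=env.calibration(n); R=cv2.Rodrigues(np.float64(c['rvec']))[0]; t=np.float64(c['tvec']).ravel()
    o=-R.T@t; d=R.T@np.linalg.inv(c['camera_matrix'])@[u,v,1]; return o+d*(z-o[2])/d[2]
E
python3 - <<'E'
from h import *
a=cap('scene','s1.png');b=cap('top','t1.png')
np.set_printoptions(precision=4,suppress=True)
for l in ['tin','lid_top','gauge','tin_spot','cap_top','foot_face','grinder','jebena','cup_a','cup_b','sugar','spoon']:
  for c in ['scene','top']:
    print(l,c,[(np.round(m['xyz'],3).tolist(),round(m['confidence'],2)) for m in env.mark_of(c,l)])
o=env.get_obs();print(o['time'],o['tcp_pos'],o['orientation'],o['opening'],o['force'])
E
```

```text
tin scene [([0.412, 0.251, 0.002], 0.89), ([0.531, -0.209, -0.005], 0.87), ([0.336, 0.079, -0.004], 0.61), ([0.363, -0.065, -0.002], 0.56), ([0.543, 0.114, 0.001], 0.32)]
tin top [([0.416, 0.254, -0.001], 0.92), ([0.367, -0.07, -0.004], 0.84), ([0.337, 0.078, 0.001], 0.79), ([0.53, -0.207, 0.0], 0.77)]
lid_top scene [([0.534, -0.21, 0.08], 0.76), ([0.339, 0.079, 0.077], 0.71), ([0.365, -0.066, 0.077], 0.61), ([0.416, 0.256, 0.074], 0.56), ([0.554, 0.14, 0.116], 0.37)]
lid_top top [([0.416, 0.247, 0.07], 0.91), ([0.336, 0.08, 0.076], 0.9), ([0.536, -0.21, 0.078], 0.88), ([0.731, -0.105, 0.003], 0.64), ([0.362, -0.068, 0.07], 0.57)]
gauge scene [([0.543, 0.112, -0.002], 0.64)]
gauge top [([0.548, 0.11, -0.004], 0.59)]
tin_spot scene [([0.542, 0.113, -0.003], 0.95)]
tin_spot top [([0.535, -0.209, 0.077], 0.58)]
cap_top scene [([0.549, 0.134, 0.287], 0.84)]
cap_top top [([0.55, 0.129, 0.279], 0.75)]
foot_face scene [([0.549, 0.134, 0.114], 0.44)]
foot_face top []
grinder scene [([0.635, 0.424, 0.0], 0.72)]
grinder top [([0.635, 0.426, 0.002], 0.89)]
jebena scene [([0.733, -0.327, 0.001], 0.82)]
jebena top [([0.727, -0.333, -0.003], 0.65)]
cup_a scene [([0.734, -0.104, 0.0], 0.85), ([0.75, 0.197, 0.002], 0.65)]
cup_a top [([0.729, -0.106, 0.003], 0.75), ([0.754, 0.194, -0.004], 0.69)]
cup_b scene [([0.734, -0.104, 0.0], 0.85), ([0.75, 0.197, 0.002], 0.65)]
cup_b top [([0.729, -0.106, 0.003], 0.75), ([0.754, 0.194, -0.004], 0.69)]
sugar scene [([0.738, 0.047, -0.003], 0.77)]
sugar top [([0.738, 0.042, -0.005], 0.82)]
spoon scene [([0.31, -0.266, 0.0], 0.72), ([0.534, -0.21, 0.079], 0.19), ([0.74, 0.045, -0.002], 0.19)]
spoon top [([0.313, -0.269, -0.001], 0.59), ([0.732, -0.106, 0.002], 0.35)]
1.3 [0.1588 0.6045 0.2388] [[-0.9672  0.254   0.    ]
 [ 0.254   0.9672  0.0001]
 [-0.      0.0001 -1.    ]] 0.08817735332715557 [-0.1638  0.1807  0.3092]
```

```bash
python3 -c "
import cv2,numpy as np
a=cv2.imread('pics/s1.png');b=cv2.imread('pics/t1.png')
cv2.imwrite('pics/c1.png',cv2.resize(np.vstack([a,b]),(400,600)))"
```

```text
(no output)
```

View pics/s1.png

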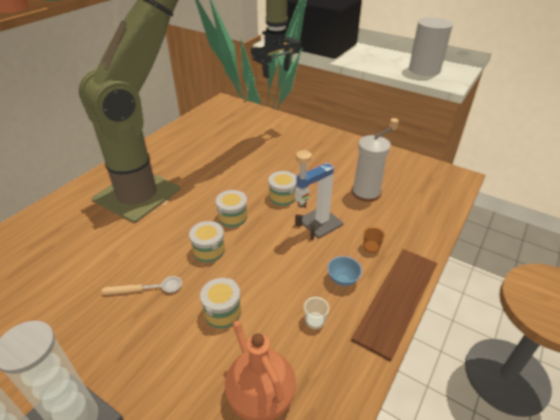

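View pics/t1.png

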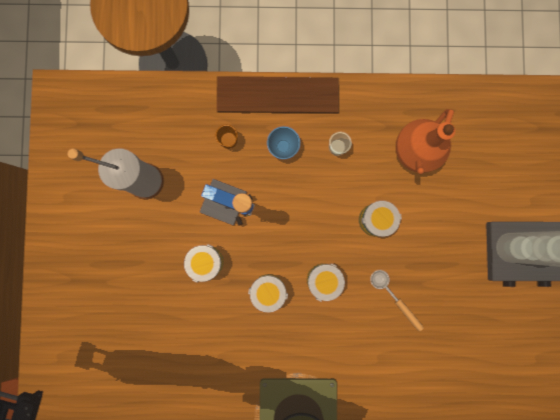

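The four tin look-alikes in the scene picture are at (221,302), (207,241), (231,208) and (283,187). The one meant is (221,302), which is (382,218) in the top view, because it has the most negative y (-0.21) and so lies farthest to the robot's right. Next I enlarge it and the gauge to confirm the tin and find the gauge's yaw.

Run:
```python
from h import *
b=cv2.imread('pics/t1.png');a=cv2.imread('pics/s1.png')
r=lambda i:cv2.resize(i,(400,300),interpolation=cv2.INTER_CUBIC)
t=b[165:240,190:290]
cv2.imwrite('pics/c2.png',np.vstack([np.hstack([r(t),r(b[180:255,330:430])]),np.hstack([r(a[145:250,270:410]),r(a[250:355,150:290])])]))
for c in ['scene','top']:
  for m in env.masks_of(c,'gauge')[:1]: 
    k=m['mask'].astype(np.uint8); print(c,m['confidence'],cv2.boundingRect(k))
# candidates: predicted base-plate corners top for yaw (gauge +y dir angle)
S=np.array([.543,.112,0])
for d in [60,75,90,105]:
  y=np.array([np.cos(np.radians(d)),np.sin(np.radians(d)),0]);x=np.array([y[1],-y[0],0])
  print(d,proj('top',[S+y*.05+x*.05+[0,0,.012],S+y*.05-x*.05+[0,0,.012],S+y*.15-x*.05+[0,0,.012],S+y*.15+x*.05+[0,0,.012],S+y*.02+[0,0,.285],S+y*.12+[0,0,.21]]).round().tolist())
```

```text
scene 0.92 (295, 149, 49, 90)
top 0.97 (201, 180, 53, 45)
60 [[251.0, 190.0], [232.0, 221.0], [201.0, 203.0], [219.0, 171.0], [243.0, 201.0], [207.0, 182.0]]
75 [[244.0, 192.0], [235.0, 227.0], [199.0, 218.0], [209.0, 183.0], [242.0, 203.0], [202.0, 195.0]]
90 [[239.0, 196.0], [239.0, 233.0], [202.0, 233.0], [202.0, 196.0], [242.0, 206.0], [200.0, 208.0]]
105 [[235.0, 202.0], [244.0, 237.0], [208.0, 246.0], [199.0, 211.0], [242.0, 208.0], [201.0, 222.0]]
```

View pics/c2.png

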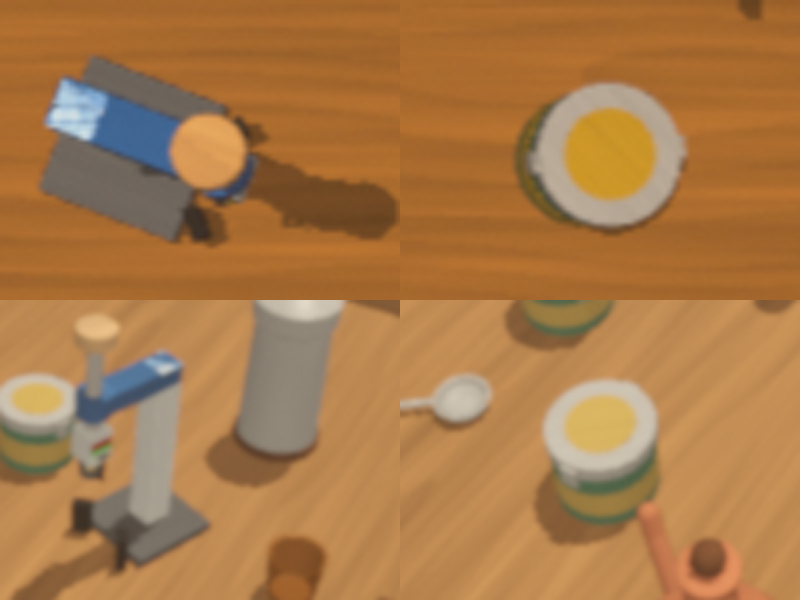

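Request:
carry_out --plan '[{"linear": [0, 0, -0.025], "twist": [0, 0, 0], "hand": 1}, {"linear": [0, 0, -0.04], "twist": [0, 0, 0], "hand": 1}, {"linear": [0, 0, -0.035], "twist": [0, 0, 0], "hand": 1}]' --force 20

```text
time: 1.65
tcp_pos: [0.1586, 0.604, 0.3398]
orientation: [[-0.967, 0.254, -0.0], [0.254, 0.967, -0.001], [0.0, -0.002, -1.0]]
force: [0.4, 0.7, 0.0]
opening: 0.0702
gripper_force: 0.0
```

The crops confirm the rightmost tin at (382,218), with its lid on and standing alone. The plate edges in the top crop, (214,179)–(247,191) and (200,212)–(234,225), put the gauge's +y at about 69.5° from world x. I'll check the jebena tip's clearance and work out the transit.

Run:
```python
from h import *
P=[];
for n,uv in [('scene',(238,325)),('top',(420,172))]:
  c=env.calibration(n);P.append((np.array(c['camera_matrix'])@np.c_[cv2.Rodrigues(np.float64(c['rvec']))[0],np.ravel(c['tvec'])],np.float64(uv)))
X=cv2.triangulatePoints(P[0][0],P[1][0],P[0][1],P[1][1]);print('tip',(X[:3]/X[3]).ravel())
print([ray('top',420,172,z).round(3) for z in (.1,.15,.2)])
# transit rows: n rows, constant tool-frame step with twist 0.12/row then straight
o=env.get_obs();p=o['tcp_pos'];R=o['orientation'];print(np.arctan2(R[1,1],R[0,1]))
T=np.array([.533,-.209]);N=24
for i in range(1,N+1):
  q=np.array([.1586,.604])+(T-[.1586,.604])*i/N
  d=np.array([*(T-[.1586,.604])/N,0]);a=0.12 if i<=14 else 0
  print(i,(R.T@d).round(4)); R=R@cv2.Rodrigues(np.array([0,0,a]))[0]
print(np.degrees(np.arctan2(R[1,1],R[0,1])))
```

```text
tip [ 0.64397462 -0.28904429  0.13754924]
[array([ 0.648, -0.305,  0.1  ]), array([ 0.639, -0.286,  0.15 ]), array([ 0.63 , -0.268,  0.2  ])]
1.3141258814294983
1 [-0.0237 -0.0288  0.    ]
2 [-0.027  -0.0258  0.    ]
3 [-0.0299 -0.0223  0.    ]
4 [-0.0323 -0.0186  0.    ]
5 [-0.0343 -0.0146  0.    ]
6 [-0.0358 -0.0104  0.    ]
7 [-0.0368 -0.006   0.    ]
8 [-0.0373 -0.0016  0.    ]
9 [-0.0372  0.0029  0.    ]
10 [-0.0366  0.0073  0.    ]
11 [-0.0354  0.0116  0.    ]
12 [-0.0338  0.0158  0.    ]
13 [-0.0316  0.0197  0.    ]
14 [-0.0291  0.0234  0.    ]
15 [-0.0261  0.0267  0.    ]Traceback (most recent call last):
  File "<stdin>", line 13, in <module>
cv2.error: OpenCV(4.12.0) /io/opencv/modules/calib3d/src/calibration_base.cpp:151: error: (-210:Unsupported format or combination of formats) The matrices must have 32f or 64f data type in function 'Rodrigues'
```

```bash
cat >> h.py <<'E'
def rows(R,legs):
    """legs: list of (world shift xyz, world turn about z, n rows) -> print tool rows"""
    R=np.array(R)
    for d,yaw,n in legs:
        t=np.array([0,0,-yaw/n])
        for i in range(n):
            print((R.T@(np.array(d,float)/n)).round(4).tolist(),t.round(4).tolist()); R=R@cv2.Rodrigues(t)[0]
        print('--',np.degrees(np.arctan2(R[1,1],R[0,1])).round(1))
E
python3 - <<'E'
from h import *
o=env.get_obs();T=np.array([.533,-.209,.34])-o['tcp_pos']
rows(o['orientation'],[(T*10/24,-1.14,10),(T*14/24,0,1)])
print((T/24))
E
```

```text
[-0.0237, -0.0288, 0.0] [0.0, 0.0, 0.114]
[-0.0268, -0.0259, 0.0] [0.0, 0.0, 0.114]
[-0.0296, -0.0227, 0.0] [0.0, 0.0, 0.114]
[-0.032, -0.0192, 0.0] [0.0, 0.0, 0.114]
[-0.034, -0.0154, 0.0] [0.0, 0.0, 0.114]
[-0.0355, -0.0115, 0.0] [0.0, 0.0, 0.114]
[-0.0366, -0.0074, 0.0] [0.0, 0.0, 0.114]
[-0.0372, -0.0032, 0.0] [0.0, 0.0, 0.114]
[-0.0373, 0.0011, 0.0] [0.0, 0.0, 0.114]
[-0.0369, 0.0053, 0.0] [0.0, 0.0, 0.114]
-- 10.0
[-0.5049, 0.1329, 0.0004] [0.0, 0.0, 0.0]
-- 10.0
[ 1.55996216e-02 -3.38770582e-02  9.86648285e-06]
```

Request:
carry_out --plan '[{"linear": [-0.0237, -0.0288, 0], "twist": [0, 0, 0.114], "hand": 1}, {"linear": [-0.0268, -0.0259, 0], "twist": [0, 0, 0.114], "hand": 1}, {"linear": [-0.0296, -0.0227, 0], "twist": [0, 0, 0.114], "hand": 1}, {"linear": [-0.032, -0.0192, 0], "twist": [0, 0, 0.114], "hand": 1}, {"linear": [-0.034, -0.0154, 0], "twist": [0, 0, 0.114], "hand": 1}]'

```text
time: 2.07
tcp_pos: [0.2373, 0.4334, 0.339]
orientation: [[-0.673, 0.739, 0.0], [0.739, 0.673, 0.001], [0.0, 0.001, -1.0]]
force: [1.3, -0.1, 0.6]
opening: 0.0371
gripper_force: 0.0
```

Request:
carry_out --plan '[{"linear": [-0.0355, -0.0115, 0], "twist": [0, 0, 0.114], "hand": 1}, {"linear": [-0.0366, -0.0074, 0], "twist": [0, 0, 0.114], "hand": 1}, {"linear": [-0.0372, -0.0032, 0], "twist": [0, 0, 0.114], "hand": 1}, {"linear": [-0.0373, 0.0011, 0], "twist": [0, 0, 0.114], "hand": 1}, {"linear": [-0.0369, 0.0053, 0], "twist": [0, 0, 0.114], "hand": 1}]'

```text
time: 2.48
tcp_pos: [0.3151, 0.2639, 0.339]
orientation: [[-0.168, 0.986, 0.001], [0.986, 0.168, 0.001], [0.001, 0.001, -1.0]]
force: [0.9, -0.2, 1.0]
opening: 0.0039
gripper_force: 0.0
```

Request:
carry_out --plan '[{"linear": [-0.036, 0.0095, 0], "twist": [0, 0, 0], "hand": 1}, {"linear": [-0.036, 0.0095, 0], "twist": [0, 0, 0], "hand": 1}, {"linear": [-0.036, 0.0095, 0], "twist": [0, 0, 0], "hand": 1}, {"linear": [-0.036, 0.0095, 0], "twist": [0, 0, 0], "hand": 1}, {"linear": [-0.036, 0.0095, 0], "twist": [0, 0, 0], "hand": 1}]'

```text
time: 2.9
tcp_pos: [0.3931, 0.0949, 0.339]
orientation: [[-0.174, 0.985, 0.001], [0.985, 0.174, 0.001], [0.0, 0.001, -1.0]]
force: [0.4, 0.7, 0.5]
opening: -0.0003
gripper_force: 0.0
```

Request:
carry_out --plan '[{"linear": [-0.036, 0.0095, 0], "twist": [0, 0, 0], "hand": 1}, {"linear": [-0.036, 0.0095, 0], "twist": [0, 0, 0], "hand": 1}, {"linear": [-0.036, 0.0095, 0], "twist": [0, 0, 0], "hand": 1}, {"linear": [-0.036, 0.0095, 0], "twist": [0, 0, 0], "hand": 1}, {"linear": [-0.036, 0.0095, 0], "twist": [0, 0, 0], "hand": 1}]'

```text
time: 3.32
tcp_pos: [0.4711, -0.0742, 0.3389]
orientation: [[-0.173, 0.985, 0.001], [0.985, 0.173, 0.0], [0.0, 0.001, -1.0]]
force: [0.2, -0.3, -0.7]
opening: 0.0004
gripper_force: 0.0
```

Request:
carry_out --plan '[{"linear": [-0.036, 0.0095, 0], "twist": [0, 0, 0], "hand": 1}, {"linear": [-0.036, 0.0095, 0.03], "twist": [0, 0, 0], "hand": 1}, {"linear": [-0.025, 0.006, 0.035], "twist": [0, 0, 0], "hand": 1}, {"linear": [0, 0, 0.03], "twist": [0, 0, 0], "hand": 1}, {"linear": [0, 0, 0], "twist": [0, 0, 0], "hand": 1}]'

```text
time: 3.73
tcp_pos: [0.5064, -0.1588, 0.2441]
orientation: [[-0.171, 0.985, -0.01], [0.985, 0.171, 0.002], [0.004, -0.009, -1.0]]
force: [-0.8, 0.3, 0.3]
opening: 0.0008
gripper_force: 0.0
```

Run:
```python
from h import *
cap('wrist','w1.png')
for l in ['lid_top','tin']: print(l,[(np.round(m['xyz'],3).tolist(),round(m['confidence'],2)) for m in env.mark_of('wrist',l)])
o=env.get_obs();print(o['time'],o['tcp_pos'],o['orientation'].round(3),o['opening'],o['force'],o['q'])
```

```text
lid_top [([0.527, -0.212, 0.076], 0.63), ([0.367, -0.067, 0.072], 0.61)]
tin [([0.367, -0.065, 0.003], 0.72), ([0.528, -0.212, 0.002], 0.57)]
3.8833 [ 0.51011954 -0.15768484  0.2500732 ] [[-0.174  0.985  0.001]
 [ 0.985  0.174  0.   ]
 [ 0.     0.001 -1.   ]] 0.0007632845657911271 [-0.0776365  -0.26940809 -0.36911223] [ 0.07614792  0.56208513  0.22218845  1.84112871 -0.17305063  0.75617065
  0.56658952]
```

Request:
carry_out --plan '[{"linear": [-0.0275, 0.005, 0.02], "twist": [0, 0, 0], "hand": 1}, {"linear": [-0.0275, 0.005, 0.02], "twist": [0, 0, 0], "hand": 1}, {"linear": [0, 0, 0.035], "twist": [0, 0, 0], "hand": 1}, {"linear": [0, 0, 0.035], "twist": [0, 0, 0], "hand": 1}, {"linear": [0, 0, 0.035], "twist": [0, 0, 0], "hand": 1}]'

```text
time: 4.3
tcp_pos: [0.5316, -0.2109, 0.1055]
orientation: [[-0.174, 0.985, 0.006], [0.985, 0.174, -0.001], [-0.003, 0.006, -1.0]]
force: [0.3, 0.1, -0.8]
opening: 0.0008
gripper_force: 0.0
```

Request:
carry_out --plan '[{"linear": [0, 0, 0.01], "twist": [0, 0, 0], "hand": 1}, {"linear": [0, 0, 0.003], "twist": [0, 0, 0], "hand": 1}, {"linear": [0, 0, 0.002], "twist": [0, 0, 0], "hand": 1}, {"linear": [0, 0, 0], "twist": [0, 0, 0], "hand": 1}]'

```text
time: 4.63
tcp_pos: [0.5307, -0.2111, 0.0911]
orientation: [[-0.174, 0.985, 0.004], [0.985, 0.174, -0.001], [-0.002, 0.003, -1.0]]
force: [1.0, 0.5, -0.1]
opening: 0.0007
gripper_force: 0.0
```

Request:
carry_out --plan '[{"linear": [0, 0, 0.004], "twist": [0, 0, 0], "hand": 1}, {"linear": [0, 0, 0.004], "twist": [0, 0, 0], "hand": 1}, {"linear": [0, 0, 0.003], "twist": [0, 0, 0], "hand": 1}, {"linear": [0, 0, 0.003], "twist": [0, 0, 0], "hand": 1}, {"linear": [0, 0, 0], "twist": [0, 0, 0], "hand": 1}]'

```text
time: 5.05
tcp_pos: [0.5296, -0.211, 0.0754]
orientation: [[-0.173, 0.985, 0.001], [0.985, 0.173, -0.0], [-0.0, 0.001, -1.0]]
force: [0.9, -0.1, 3.3]
opening: 0.0001
gripper_force: 1.4
```

Request:
carry_out --plan '[{"linear": [0, 0, 0.002], "twist": [0, 0, 0], "hand": 1}, {"linear": [0, 0, 0.002], "twist": [0, 0, 0], "hand": 1}, {"linear": [0, 0, 0], "twist": [0, 0, 0], "hand": 1}]'

```text
time: 5.3
tcp_pos: [0.5297, -0.211, 0.0733]
orientation: [[-0.173, 0.985, 0.002], [0.985, 0.173, -0.0], [-0.0, 0.002, -1.0]]
force: [-2.3, 1.9, 19.1]
opening: 0.0006
gripper_force: 9.9
```

Request:
carry_out --plan '[{"linear": [0, 0, -0.025], "twist": [0, 0, 0], "hand": 1}, {"linear": [0, 0, -0.03], "twist": [0, 0, 0], "hand": 0.2}, {"linear": [-0.01, -0.006, 0], "twist": [0, 0, 0], "hand": 0.2}, {"linear": [-0.02, 0, 0], "twist": [0, 0, 0], "hand": 0.2}, {"linear": [-0.016, 0, 0], "twist": [0, 0, 0], "hand": 0.2}]'

```text
time: 5.72
tcp_pos: [0.531, -0.2583, 0.1265]
orientation: [[-0.173, 0.985, 0.001], [0.985, 0.173, -0.001], [-0.001, 0.001, -1.0]]
force: [0.4, -0.4, -0.1]
opening: 0.025
gripper_force: 0.0
```

Request:
carry_out --plan '[{"linear": [0, 0, 0], "twist": [0, 0, 0], "hand": 0.2}, {"linear": [0, 0, 0], "twist": [0, 0, 0], "hand": 0.2}, {"linear": [0, 0, 0], "twist": [0, 0, 0], "hand": 0.2}]'

```text
time: 5.97
tcp_pos: [0.5306, -0.256, 0.1254]
orientation: [[-0.174, 0.985, -0.001], [0.985, 0.174, 0.002], [0.002, -0.001, -1.0]]
force: [-0.4, -0.9, -0.9]
opening: 0.0451
gripper_force: 0.0
```

Run:
```python
from h import *
a=cap('scene','s2.png');b=cap('top','t2.png')
for c in ['scene','top']:
  for l in ['tin','jebena']: print(c,l,[(np.round(m['xyz'],3).tolist(),round(m['confidence'],2)) for m in env.mark_of(c,l)])
r=lambda i:cv2.resize(i[:,:,::-1],(400,300),interpolation=cv2.INTER_CUBIC)
cv2.imwrite('pics/c3.png',np.hstack([r(a[240:405,130:350]),r(b[120:270,320:520])]))
```

```text
scene tin [([0.532, -0.209, -0.001], 0.87), ([0.339, 0.079, -0.002], 0.86), ([0.412, 0.25, 0.003], 0.67), ([0.363, -0.069, -0.002], 0.52)]
scene jebena [([0.73, -0.33, 0.001], 0.72)]
top tin [([0.365, -0.069, -0.004], 0.97), ([0.417, 0.255, 0.001], 0.88), ([0.528, -0.21, 0.002], 0.8), ([0.337, 0.08, 0.003], 0.71)]
top jebena []
```

View pics/c3.png

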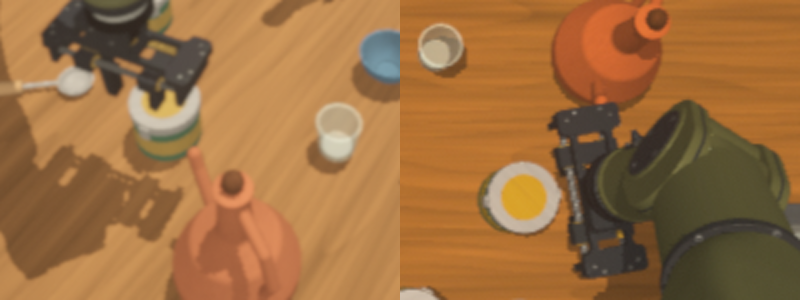

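The hand's right end (right crop, about (615,105)) comes close to the jebena's spout tip at (600,98). I'll turn the tool 15° away from it, then lower.

Request:
carry_out --plan '[{"linear": [0, 0, 0], "twist": [0, 0, -0.09], "hand": 0.2}, {"linear": [0, 0, 0], "twist": [0, 0, -0.09], "hand": 0.2}, {"linear": [0, 0, 0], "twist": [0, 0, -0.08], "hand": 0.2}, {"linear": [-0.004, 0.009, 0], "twist": [0, 0, 0], "hand": 0.2}, {"linear": [0, 0.009, 0], "twist": [0, 0, 0], "hand": 0.2}]'

```text
time: 6.68
tcp_pos: [0.5491, -0.254, 0.1261]
orientation: [[-0.419, 0.908, 0.0], [0.908, 0.419, -0.0], [-0.001, -0.0, -1.0]]
force: [-0.1, 0.1, -0.3]
opening: 0.0709
gripper_force: 0.0
```

Request:
carry_out --plan '[{"linear": [0, 0, 0.02], "twist": [0, 0, 0], "hand": 0.2}, {"linear": [0, 0, 0.02], "twist": [0, 0, 0], "hand": 0.2}, {"linear": [0, 0, 0.02], "twist": [0, 0, 0], "hand": 0.2}, {"linear": [0, 0, 0.02], "twist": [0, 0, 0], "hand": 0.2}, {"linear": [0, 0, 0], "twist": [0, 0, 0], "hand": 0.2}]'

```text
time: 7.1
tcp_pos: [0.5473, -0.2513, 0.0425]
orientation: [[-0.421, 0.907, -0.005], [0.907, 0.421, 0.003], [0.005, -0.004, -1.0]]
force: [0.3, -0.1, 0.7]
opening: 0.0707
gripper_force: 0.0
```

Run:
```python
from h import *
o=env.get_obs();p=o['tcp_pos'].copy();R=o['orientation'];h=np.arctan2(R[1,0],R[0,0]);print(p,np.degrees(h))
c0=np.array([.530,-.210]);c1=np.array([.507,.020]);N=16;h1=np.radians(69.5)
u=lambda a:np.array([np.cos(a),np.sin(a)])
P=p[:2]
seq=[(c0-.037*u(h),h)]+[(c0+(c1-c0)*i/N-.037*u(h+(h1-h)*i/N),h+(h1-h)*i/N) for i in range(1,N+1)]
for q,a in seq:
  d=q-P; ty=np.array([np.sin(h),-np.cos(h)])
  print((d@u(h)).round(4),(d@ty).round(4),'tw',round(-(a-h),4)); P,h=q,a
```

```text
[ 0.54729448 -0.25132487  0.0425408 ] 114.90991274206182
0.0078 0.0017 tw -0.0
0.0137 0.0029 tw 0.0495
0.0139 0.0022 tw 0.0495
0.0141 0.0015 tw 0.0495
0.0142 0.0008 tw 0.0495
0.0144 0.0001 tw 0.0495
0.0144 -0.0006 tw 0.0495
0.0145 -0.0013 tw 0.0495
0.0145 -0.002 tw 0.0495
0.0145 -0.0027 tw 0.0495
0.0144 -0.0034 tw 0.0495
0.0143 -0.0041 tw 0.0495
0.0142 -0.0048 tw 0.0495
0.014 -0.0055 tw 0.0495
0.0138 -0.0062 tw 0.0495
0.0136 -0.0069 tw 0.0495
0.0133 -0.0076 tw 0.0495
```

Request:
carry_out --plan '[{"linear": [0.004, 0.0017, 0], "twist": [0, 0, 0], "hand": 0.2}, {"linear": [0.004, 0, 0], "twist": [0, 0, 0], "hand": 0.2}, {"linear": [0.0137, 0.003, 0], "twist": [0, 0, 0.05], "hand": 0.2}, {"linear": [0.014, 0.002, 0], "twist": [0, 0, 0.05], "hand": 0.2}, {"linear": [0.014, 0.0015, 0], "twist": [0, 0, 0.05], "hand": 0.2}]'

```text
time: 7.52
tcp_pos: [0.5386, -0.2055, 0.0479]
orientation: [[-0.276, 0.961, 0.004], [0.961, 0.276, -0.003], [-0.004, 0.003, -1.0]]
force: [0.3, -2.7, -0.1]
opening: 0.0709
gripper_force: 2.0
```

Request:
carry_out --plan '[{"linear": [0.014, 0.001, 0], "twist": [0, 0, 0.05], "hand": 0.2}, {"linear": [0.0145, 0, 0], "twist": [0, 0, 0.05], "hand": 0.2}, {"linear": [0.0145, -0.0005, 0], "twist": [0, 0, 0.05], "hand": 0.2}, {"linear": [0.0145, -0.0015, 0], "twist": [0, 0, 0.05], "hand": 0.2}, {"linear": [0.0145, -0.002, 0], "twist": [0, 0, 0.05], "hand": 0.2}]'

```text
time: 7.93
tcp_pos: [0.5227, -0.1346, 0.0478]
orientation: [[-0.03, 1.0, 0.004], [1.0, 0.03, -0.003], [-0.003, 0.004, -1.0]]
force: [0.4, -3.3, 1.0]
opening: 0.0706
gripper_force: 2.0
```

Request:
carry_out --plan '[{"linear": [0.0145, -0.003, 0], "twist": [0, 0, 0.05], "hand": 0.2}, {"linear": [0.0145, -0.0035, 0], "twist": [0, 0, 0.05], "hand": 0.2}, {"linear": [0.0145, -0.004, 0], "twist": [0, 0, 0.05], "hand": 0.2}, {"linear": [0.014, -0.005, 0], "twist": [0, 0, 0.05], "hand": 0.2}, {"linear": [0.014, -0.0055, 0], "twist": [0, 0, 0.05], "hand": 0.2}]'

```text
time: 8.35
tcp_pos: [0.5064, -0.0614, 0.0477]
orientation: [[0.218, 0.976, 0.004], [0.976, -0.218, -0.002], [-0.001, 0.004, -1.0]]
force: [-0.1, -2.7, -0.4]
opening: 0.0707
gripper_force: 2.0
```

Request:
carry_out --plan '[{"linear": [0.014, -0.006, 0], "twist": [0, 0, 0.05], "hand": 0.2}, {"linear": [0.0135, -0.007, 0], "twist": [0, 0, 0.05], "hand": 0.2}, {"linear": [0.0135, -0.0075, 0], "twist": [0, 0, 0.05], "hand": 0.2}, {"linear": [0, 0, 0], "twist": [0, 0, 0], "hand": 0.2}, {"linear": [-0.015, 0, 0], "twist": [0, 0, 0], "hand": 0.55}]'

```text
time: 8.77
tcp_pos: [0.4929, -0.0253, 0.047]
orientation: [[0.35, 0.937, 0.003], [0.937, -0.35, 0.004], [0.005, 0.002, -1.0]]
force: [0.4, -1.1, 0.0]
opening: 0.0659
gripper_force: 0.0
```

Request:
carry_out --plan '[{"linear": [-0.005, 0, 0], "twist": [0, 0, 0], "hand": 0.55}, {"linear": [0, 0, 0], "twist": [0, 0, 0], "hand": 0.55}, {"linear": [0, 0, 0], "twist": [0, 0, 0], "hand": 0.55}]'

```text
time: 9.02
tcp_pos: [0.4896, -0.035, 0.0465]
orientation: [[0.359, 0.933, 0.001], [0.933, -0.359, 0.0], [0.001, 0.001, -1.0]]
force: [0.5, 0.7, -1.1]
opening: 0.0462
gripper_force: 0.0
```

Run:
```python
from h import *
a=cap('scene','s3.png');b=cap('top','t3.png')
for c in ['scene','top']:
  for l in ['tin','tin_spot','cap_top','jebena']: print(c,l,[(np.round(m['xyz'],3).tolist(),round(m['confidence'],2)) for m in env.mark_of(c,l)])
r=lambda i:cv2.resize(i[:,:,::-1],(400,300),interpolation=cv2.INTER_CUBIC)
cv2.imwrite('pics/c4.png',np.hstack([r(a[140:305,180:400]),r(b[120:270,180:380])]))
o=env.get_obs();print(o['tcp_pos'],np.degrees(np.arctan2(o['orientation'][1,0],o['orientation'][0,0])),o['opening'],o['time'],o['force'])
```

```text
scene tin [([0.511, 0.026, -0.004], 0.87), ([0.367, -0.065, -0.003], 0.87), ([0.412, 0.251, 0.004], 0.61), ([0.339, 0.081, -0.002], 0.55)]
scene tin_spot [([0.632, 0.422, 0.001], 0.32)]
scene cap_top [([0.548, 0.131, 0.284], 0.79)]
scene jebena [([0.546, 0.112, -0.002], 0.68), ([0.551, 0.136, 0.113], 0.6)]
top tin [([0.505, 0.029, -0.001], 0.91), ([0.416, 0.253, -0.001], 0.87), ([0.338, 0.077, 0.003], 0.42)]
top tin_spot []
top cap_top [([0.548, 0.132, 0.282], 0.58)]
top jebena [([0.726, -0.328, -0.003], 0.72)]
[ 0.48910932 -0.03435055  0.04591043] 69.04786914018707 0.0395578855654475 9.5167 [-0.30202436  0.73743136 -0.10634734]
```

View pics/c4.png

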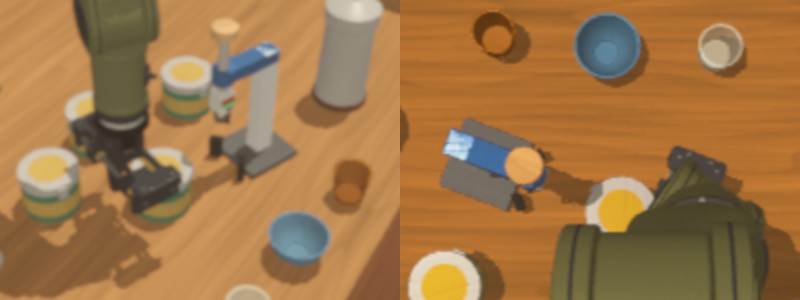

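The tin (scene crop (165,185), about (0.507,0.025)) is on the gauge's axis in front of the V. Now the final push.

Request:
carry_out --plan '[{"linear": [0.005, -0.0045, 0], "twist": [0, 0, 0], "hand": 0.55}, {"linear": [0.006, 0, 0], "twist": [0, 0, 0], "hand": 0.55}, {"linear": [0.01, 0, 0], "twist": [0, 0, 0], "hand": 0.55}, {"linear": [0.012, 0, 0], "twist": [0, 0, 0], "hand": 0.55}, {"linear": [0.012, 0, 0], "twist": [0, 0, 0], "hand": 0.55}]'

```text
time: 9.93
tcp_pos: [0.5012, 0.0091, 0.046]
orientation: [[0.359, 0.933, -0.0], [0.933, -0.359, -0.001], [-0.001, 0.0, -1.0]]
force: [-1.0, -2.6, 0.5]
opening: 0.039
gripper_force: 1.6
```

Request:
carry_out --plan '[{"linear": [0.012, 0, 0], "twist": [0, 0, 0], "hand": 0.55}, {"linear": [0.012, 0, 0], "twist": [0, 0, 0], "hand": 0.55}, {"linear": [0.012, 0, 0], "twist": [0, 0, 0], "hand": 0.55}, {"linear": [0.008, 0, 0], "twist": [0, 0, 0], "hand": 0.55}, {"linear": [0.005, 0, 0], "twist": [0, 0, 0], "hand": 0.55}]'

```text
time: 10.35
tcp_pos: [0.5185, 0.0561, 0.0459]
orientation: [[0.356, 0.934, -0.0], [0.934, -0.356, -0.0], [-0.0, -0.0, -1.0]]
force: [-1.2, -2.6, -0.0]
opening: 0.0395
gripper_force: 1.8
```

Request:
carry_out --plan '[{"linear": [0.003, 0, 0], "twist": [0, 0, 0], "hand": 0.55}, {"linear": [0.003, 0, 0], "twist": [0, 0, 0], "hand": 0.55}, {"linear": [0.002, 0, 0], "twist": [0, 0, 0], "hand": 0.55}]'

```text
time: 10.6
tcp_pos: [0.5211, 0.0621, 0.0459]
orientation: [[0.358, 0.934, -0.001], [0.934, -0.358, -0.0], [-0.001, -0.001, -1.0]]
force: [-0.4, -2.7, 0.5]
opening: 0.0399
gripper_force: 1.7
```

Request:
carry_out --plan '[{"linear": [0.002, 0, 0], "twist": [0, 0, 0], "hand": 0.55}, {"linear": [0.002, 0, 0], "twist": [0, 0, 0], "hand": 0.55}, {"linear": [0.0015, 0, 0], "twist": [0, 0, 0], "hand": 0.55}]'

```text
time: 10.85
tcp_pos: [0.5234, 0.0672, 0.046]
orientation: [[0.358, 0.934, 0.0], [0.934, -0.358, -0.0], [-0.0, 0.0, -1.0]]
force: [-2.1, -6.0, 1.5]
opening: 0.0395
gripper_force: 3.2
```

Request:
carry_out --plan '[{"linear": [0.0015, 0, 0], "twist": [0, 0, 0], "hand": 0.55}, {"linear": [0.0015, 0, 0], "twist": [0, 0, 0], "hand": 0.55}]'

```text
time: 11.02
tcp_pos: [0.5241, 0.0674, 0.0462]
orientation: [[0.36, 0.933, -0.0], [0.933, -0.36, -0.004], [-0.003, 0.001, -1.0]]
force: [-2.8, -11.2, 3.7]
opening: 0.0397
gripper_force: 4.9
```

Request:
carry_out --plan '[{"linear": [0.0015, 0, 0], "twist": [0, 0, 0], "hand": 0.55}, {"linear": [0.001, 0, 0], "twist": [0, 0, 0], "hand": 0.55}]'

```text
time: 11.18
tcp_pos: [0.5244, 0.0675, 0.0463]
orientation: [[0.361, 0.932, -0.001], [0.932, -0.361, -0.006], [-0.006, 0.001, -1.0]]
force: [-4.3, -12.9, 5.4]
opening: 0.0398
gripper_force: 6.4
```

Request:
carry_out --plan '[{"linear": [-0.01, 0, 0], "twist": [0, 0, 0], "hand": 0.55}, {"linear": [-0.03, 0, 0], "twist": [0, 0, 0], "hand": 1}, {"linear": [-0.03, 0, 0], "twist": [0, 0, 0], "hand": 1}, {"linear": [-0.035, 0, -0.02], "twist": [0, 0, 0], "hand": 1}, {"linear": [-0.03, 0, -0.03], "twist": [0, 0, 0], "hand": 1}]'

```text
time: 11.6
tcp_pos: [0.4759, -0.0536, 0.0944]
orientation: [[0.358, 0.934, -0.003], [0.934, -0.358, 0.002], [0.001, -0.003, -1.0]]
force: [1.4, -1.1, 1.3]
opening: 0.0149
gripper_force: 0.0
```

Request:
carry_out --plan '[{"linear": [-0.02, 0, -0.035], "twist": [0, 0, 0], "hand": 1}, {"linear": [0, 0, -0.04], "twist": [0, 0, 0], "hand": 1}, {"linear": [0, 0, -0.04], "twist": [0, 0, 0], "hand": 1}, {"linear": [0, 0, -0.04], "twist": [0, 0, 0], "hand": 1}, {"linear": [0, 0, -0.04], "twist": [0, 0, 0], "hand": 1}]'

```text
time: 12.02
tcp_pos: [0.4702, -0.0708, 0.2927]
orientation: [[0.357, 0.934, 0.001], [0.934, -0.357, 0.001], [0.002, 0.0, -1.0]]
force: [1.2, 0.9, -0.3]
opening: 0.0003
gripper_force: 0.0
```

Request:
carry_out --plan '[{"linear": [0, 0, -0.03], "twist": [0, 0, 0], "hand": 1}, {"linear": [0, 0, 0], "twist": [0, 0, 0], "hand": 1}]'

```text
time: 12.18
tcp_pos: [0.474, -0.0718, 0.3262]
orientation: [[0.356, 0.934, 0.013], [0.934, -0.356, 0.001], [0.005, 0.012, -1.0]]
force: [0.7, -0.1, 0.7]
opening: 0.0004
gripper_force: 0.0
```

Run:
```python
from h import *
a=cap('scene','s4.png');b=cap('top','t4.png');w=cap('wrist','w4.png')
for c in ['scene','top','wrist']:
  for l in ['tin','lid_top','tin_spot','gauge','cap_top','foot_face']: print(c,l,[(np.round(m['xyz'],3).tolist(),round(m['confidence'],2)) for m in env.mark_of(c,l)])
r=lambda i:cv2.resize(i[:,:,::-1],(400,300),interpolation=cv2.INTER_CUBIC)
cv2.imwrite('pics/c5.png',np.vstack([np.hstack([r(a[140:245,260:400]),r(b[165:240,190:290])]),np.hstack([r(w),r(w)])]))
o=env.get_obs();print(o['tcp_pos'],o['orientation'].round(3),o['opening'],o['time'],o['force'])
```

```text
scene tin [([0.543, 0.116, -0.003], 0.94), ([0.412, 0.248, 0.003], 0.87), ([0.339, 0.08, -0.002], 0.82), ([0.366, -0.068, -0.002], 0.74), ([0.313, -0.268, 0.001], 0.7), ([0.736, 0.044, 0.001], 0.34)]
scene lid_top [([0.363, -0.068, 0.072], 0.74), ([0.416, 0.253, 0.072], 0.73), ([0.542, 0.115, 0.077], 0.66), ([0.342, 0.079, 0.076], 0.63), ([0.312, -0.266, 0.001], 0.5)]
scene tin_spot []
scene gauge [([0.737, -0.108, -0.002], 0.29)]
scene cap_top [([0.551, 0.134, 0.285], 0.84)]
scene foot_face [([0.55, 0.136, 0.113], 0.61)]
top tin [([0.335, 0.08, -0.001], 0.8), ([0.365, -0.068, -0.003], 0.76), ([0.541, 0.117, 0.002], 0.7), ([0.417, 0.251, 0.0], 0.65)]
top lid_top [([0.336, 0.079, 0.078], 0.94), ([0.547, 0.114, 0.072], 0.65), ([0.417, 0.246, 0.07], 0.59), ([0.364, -0.069, 0.069], 0.57)]
top tin_spot []
top gauge [([0.547, 0.11, -0.004], 0.66)]
top cap_top [([0.551, 0.133, 0.283], 0.69)]
top foot_face []
wrist tin [([0.538, 0.113, 0.07], 0.75), ([0.333, 0.083, -0.002], 0.69), ([0.544, 0.116, -0.002], 0.68), ([0.367, -0.068, 0.0], 0.66)]
wrist lid_top [([0.336, 0.084, 0.071], 0.92), ([0.539, 0.111, 0.071], 0.69), ([0.366, -0.067, 0.076], 0.6)]
wrist tin_spot []
wrist gauge []
wrist cap_top []
wrist foot_face []
[ 0.4700774  -0.07164455  0.32047842] [[ 0.358  0.934  0.   ]
 [ 0.934 -0.358  0.   ]
 [ 0.     0.    -1.   ]] 0.0004895530371805854 13.2333 [0.40999892 0.39154271 0.20812764]
```

View pics/c5.png

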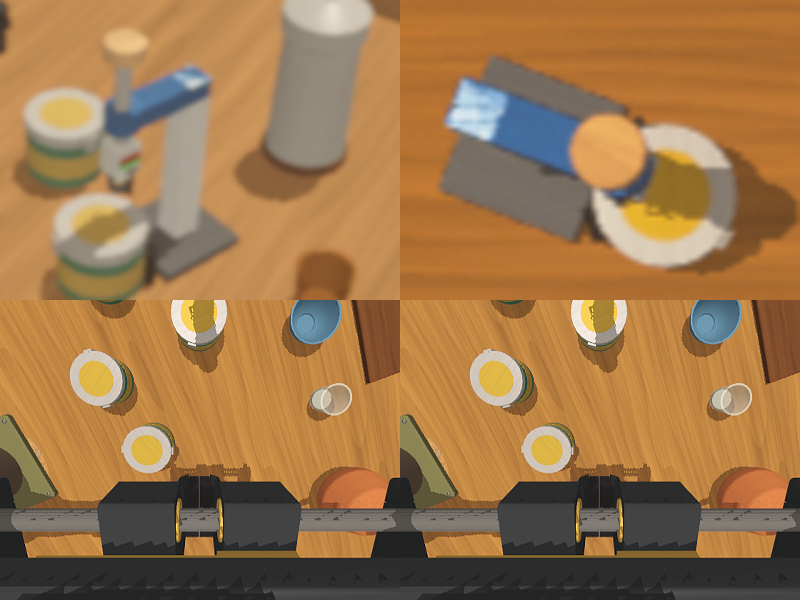

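The tin sits in the V (top crop (665,195), about (0.543,0.115), matching the tin spot), with the foot still clear above it. Now to the cap at (0.550,0.133), top at about 0.284.

Request:
carry_out --plan '[{"linear": [0.03, 0.001, 0], "twist": [0, 0, 0], "hand": 1}, {"linear": [0.04, 0, 0], "twist": [0, 0, 0], "hand": 1}, {"linear": [0.04, 0, 0], "twist": [0, 0, 0], "hand": 1}, {"linear": [0.04, 0, 0], "twist": [0, 0, 0], "hand": 1}, {"linear": [0.04, 0, 0], "twist": [0, 0, 0], "hand": 1}]'

```text
time: 13.65
tcp_pos: [0.5394, 0.1074, 0.3206]
orientation: [[0.358, 0.934, 0.0], [0.934, -0.358, 0.0], [0.0, 0.0, -1.0]]
force: [1.2, 0.2, -0.2]
opening: 0.0
gripper_force: 0.0
```

Request:
carry_out --plan '[{"linear": [0.03, 0, 0], "twist": [0, 0, 0], "hand": 1}, {"linear": [0, 0, 0.01], "twist": [0, 0, 0], "hand": 1}, {"linear": [0, 0, 0.01], "twist": [0, 0, 0], "hand": 1}, {"linear": [0, 0, 0.005], "twist": [0, 0, 0], "hand": 1}, {"linear": [0, 0, 0], "twist": [0, 0, 0], "hand": 1}]'

```text
time: 14.07
tcp_pos: [0.5484, 0.1314, 0.2941]
orientation: [[0.361, 0.933, -0.003], [0.933, -0.361, -0.002], [-0.003, -0.002, -1.0]]
force: [0.4, -0.1, 0.1]
opening: 0.0004
gripper_force: 0.0
```

Run:
```python
from h import *
a=cap('scene','s5.png');b=cap('top','t5.png')
for c in ['scene','top']: print(c,[(np.round(m['xyz'],3).tolist(),round(m['confidence'],2)) for m in env.mark_of(c,'cap_top')])
r=lambda i:cv2.resize(i[:,:,::-1],(400,300),interpolation=cv2.INTER_CUBIC)
cv2.imwrite('pics/c6.png',np.hstack([r(a[120:210,250:370]),r(b[165:240,190:290])]))
o=env.get_obs();print(o['tcp_pos'],o['time'],o['force'])
```

```text
scene [([0.55, 0.133, 0.286], 0.97), ([0.732, -0.328, 0.002], 0.19)]
top []
[0.54989928 0.13223357 0.29605275] 14.2667 [ 0.51267546 -0.77950467 -0.96291908]
```

View pics/c6.png

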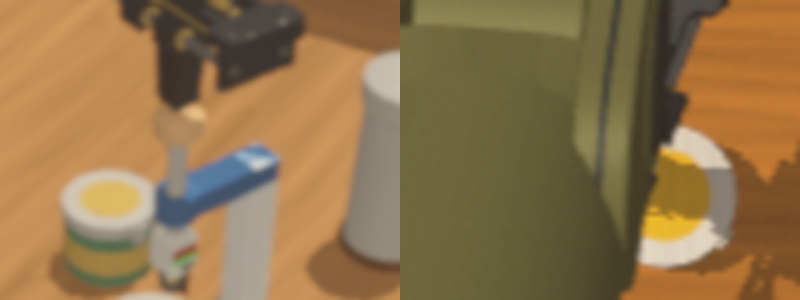

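The closed fingers (crop (178,85)) stand right over the cap at (180,122). Pressing down in small steps.

Request:
carry_out --plan '[{"linear": [0, 0, 0.005], "twist": [0, 0, 0], "hand": 1}, {"linear": [0, 0, 0.005], "twist": [0, 0, 0], "hand": 1}, {"linear": [0, 0, 0.004], "twist": [0, 0, 0], "hand": 1}, {"linear": [0, 0, 0.004], "twist": [0, 0, 0], "hand": 1}, {"linear": [0, 0, 0.004], "twist": [0, 0, 0], "hand": 1}]'

```text
time: 14.68
tcp_pos: [0.5499, 0.1332, 0.2735]
orientation: [[0.358, 0.934, 0.001], [0.934, -0.358, 0.0], [0.0, 0.0, -1.0]]
force: [0.0, -0.8, 5.8]
opening: 0.0006
gripper_force: 2.5
```

Request:
carry_out --plan '[{"linear": [0, 0, 0.004], "twist": [0, 0, 0], "hand": 1}, {"linear": [0, 0, 0.004], "twist": [0, 0, 0], "hand": 1}, {"linear": [0, 0, 0.004], "twist": [0, 0, 0], "hand": 1}, {"linear": [0, 0, 0.004], "twist": [0, 0, 0], "hand": 1}, {"linear": [0, 0, 0.004], "twist": [0, 0, 0], "hand": 1}]'

```text
time: 15.1
tcp_pos: [0.5499, 0.1332, 0.2531]
orientation: [[0.358, 0.934, 0.0], [0.934, -0.358, -0.0], [-0.0, 0.0, -1.0]]
force: [-1.2, -1.6, 4.4]
opening: 0.0004
gripper_force: 2.5
```

Request:
carry_out --plan '[{"linear": [0, 0, 0.003], "twist": [0, 0, 0], "hand": 1}, {"linear": [0, 0, 0.003], "twist": [0, 0, 0], "hand": 1}, {"linear": [0, 0, 0], "twist": [0, 0, 0], "hand": 1}]'

```text
time: 15.35
tcp_pos: [0.5496, 0.1335, 0.2467]
orientation: [[0.358, 0.934, -0.001], [0.934, -0.358, -0.0], [-0.0, -0.0, -1.0]]
force: [0.4, -0.5, -0.0]
opening: 0.0003
gripper_force: 0.0
```

Request:
carry_out --plan '[{"linear": [0, 0, 0.002], "twist": [0, 0, 0], "hand": 1}, {"linear": [0, 0, 0.002], "twist": [0, 0, 0], "hand": 1}, {"linear": [0, 0, 0.002], "twist": [0, 0, 0], "hand": 1}]'

```text
time: 15.6
tcp_pos: [0.5495, 0.1336, 0.2416]
orientation: [[0.358, 0.934, -0.0], [0.934, -0.358, 0.0], [0.0, -0.0, -1.0]]
force: [-1.4, -1.6, 7.3]
opening: 0.0004
gripper_force: 3.6
```

Request:
carry_out --plan '[{"linear": [0, 0, 0.0015], "twist": [0, 0, 0], "hand": 1}, {"linear": [0, 0, 0.001], "twist": [0, 0, 0], "hand": 1}, {"linear": [0, 0, 0], "twist": [0, 0, 0], "hand": 1}]'

```text
time: 15.85
tcp_pos: [0.5495, 0.1335, 0.2391]
orientation: [[0.358, 0.934, -0.0], [0.934, -0.358, 0.0], [0.0, -0.0, -1.0]]
force: [-0.7, -0.4, 5.4]
opening: 0.0004
gripper_force: 2.7
```

Request:
carry_out --plan '[{"linear": [0, 0, 0.001], "twist": [0, 0, 0], "hand": 1}, {"linear": [0, 0, 0], "twist": [0, 0, 0], "hand": 1}]'

```text
time: 16.02
tcp_pos: [0.5495, 0.1336, 0.2382]
orientation: [[0.358, 0.934, -0.0], [0.934, -0.358, 0.001], [0.0, -0.0, -1.0]]
force: [-0.4, -0.4, 5.5]
opening: 0.0003
gripper_force: 3.1
```

Request:
carry_out --plan '[{"linear": [0, 0, -0.005], "twist": [0, 0, 0], "hand": 1}, {"linear": [0, 0, -0.03], "twist": [0, 0, 0], "hand": 1}, {"linear": [0, 0, -0.04], "twist": [0, 0, 0], "hand": 1}, {"linear": [-0.04, 0, 0], "twist": [0, 0, 0], "hand": 1}, {"linear": [-0.04, 0, 0], "twist": [0, 0, 0], "hand": 1}]'

```text
time: 16.43
tcp_pos: [0.5226, 0.0607, 0.3144]
orientation: [[0.352, 0.936, 0.005], [0.936, -0.352, 0.002], [0.003, 0.004, -1.0]]
force: [-0.1, -0.9, -0.6]
opening: 0.0001
gripper_force: 0.0
```

Request:
carry_out --plan '[{"linear": [-0.04, 0, 0], "twist": [0, 0, 0], "hand": 1}, {"linear": [-0.04, 0, 0], "twist": [0, 0, 0], "hand": 1}, {"linear": [-0.02, 0, 0], "twist": [0, 0, 0], "hand": 1}, {"linear": [0, 0, 0], "twist": [0, 0, 0], "hand": 1}]'

```text
time: 16.77
tcp_pos: [0.4829, -0.0396, 0.3134]
orientation: [[0.366, 0.931, -0.001], [0.931, -0.366, -0.001], [-0.002, -0.0, -1.0]]
force: [-0.5, 0.1, 0.6]
opening: 0.0003
gripper_force: 0.0
```

Run:
```python
from h import *
a=cap('scene','s6.png');b=cap('top','t6.png')
for c in ['scene','top']:
  for l in ['tin','cap_top','foot_face','jebena','spoon','cup_a','sugar','grinder']: print(c,l,[(np.round(m['xyz'],3).tolist(),round(m['confidence'],2)) for m in env.mark_of(c,l)][:3])
r=lambda i:cv2.resize(i[:,:,::-1],(400,300),interpolation=cv2.INTER_CUBIC)
cv2.imwrite('pics/c7.png',np.hstack([r(a[175:235,275:355]),r(b[165:240,190:290])]))
o=env.get_obs();print(o['tcp_pos'],o['time'],o['force'])
```

```text
scene tin [([0.54, 0.116, -0.001], 0.88), ([0.369, -0.065, -0.001], 0.8), ([0.414, 0.248, 0.001], 0.66)]
scene cap_top [([0.549, 0.133, 0.241], 0.58)]
scene foot_face [([0.552, 0.137, 0.076], 0.38)]
scene jebena [([0.732, -0.327, 0.001], 0.87), ([0.544, 0.116, -0.004], 0.26)]
scene spoon [([0.311, -0.265, 0.001], 0.59)]
scene cup_a [([0.734, -0.106, 0.0], 0.9), ([0.753, 0.194, 0.001], 0.58)]
scene sugar [([0.738, 0.049, -0.004], 0.86)]
scene grinder [([0.634, 0.422, 0.0], 0.62)]
top tin [([0.542, 0.117, -0.002], 0.83), ([0.414, 0.252, 0.001], 0.82)]
top cap_top [([0.311, -0.268, -0.005], 0.74), ([0.548, 0.13, 0.237], 0.71), ([0.635, 0.424, -0.003], 0.49)]
top foot_face []
top jebena [([0.728, -0.328, -0.004], 0.57)]
top spoon [([0.311, -0.267, -0.001], 0.79)]
top cup_a [([0.756, 0.198, -0.002], 0.81), ([0.728, -0.106, 0.001], 0.69)]
top sugar [([0.738, 0.044, -0.003], 0.77)]
top grinder [([0.637, 0.423, 0.001], 0.94), ([0.736, 0.044, -0.002], 0.55), ([0.55, 0.131, 0.233], 0.35)]
[ 0.48530411 -0.0346497   0.31295912] 17.6667 [-0.8324893  -0.7751594   0.03761247]
```

View pics/c7.png

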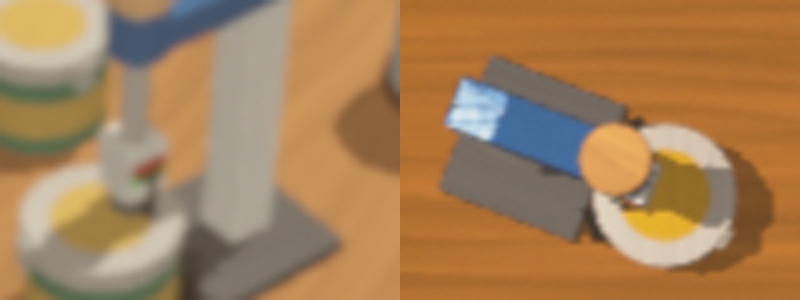

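The foot (crop (135,203)) rests on the lid and the pointer sits at the green band (150,175). The cap is at 0.238, which puts the foot in by about 7 mm, and the other things read the same positions as at the start. Handing in.

```bash
python3 -c "
from workcell import env
print(env.hand_in())"
```

```text
the job is handed in; nothing more can be done
None
```

The job is handed in: the lid is pressed home, the tin rests in the gauge's V, and the foot presses on the lid about 7 mm in, in the green band; no verdict came back after handing in.

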